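# Power the programming jig and hold a float sensor down on its contacts

## Task

First stand exactly three of the five blue battery cells upright on the floor of the jig's black tray, leaving the other two off the jig. Then set the flask-shaped orange float sensor upright in the sprung ring of the jig and press it down as far as the ring goes; finish while still holding it pressed down. Never tip the sensor over, and leave the other things on the bench where they are.

Things in the scene. Friction and masses are not known exactly. Their poses are not given: they have to be found in the camera images.
- cell0_center (a point): centre of one of five identical upright battery cells: blue cylinder with a steel band and brass button on top, 34 mm diameter, 26 mm tall, about 60 g; z axis up the cell. It starts standing on the green mat (mat top 4 mm above the bench), at least 60 mm from the next cell, centre to centre
- cell1_center (a point): centre of one of five identical upright battery cells: blue cylinder with a steel band and brass button on top, 34 mm diameter, 26 mm tall, about 60 g; z axis up the cell. It starts standing on the green mat (mat top 4 mm above the bench), at least 60 mm from the next cell, centre to centre
- cell2_center (a point): centre of one of five identical upright battery cells: blue cylinder with a steel band and brass button on top, 34 mm diameter, 26 mm tall, about 60 g; z axis up the cell. It starts standing on the green mat (mat top 4 mm above the bench), at least 60 mm from the next cell, centre to centre
- cell3_center (a point): centre of one of five identical upright battery cells: blue cylinder with a steel band and brass button on top, 34 mm diameter, 26 mm tall, about 60 g; z axis up the cell. It starts standing on the green mat (mat top 4 mm above the bench), at least 60 mm from the next cell, centre to centre
- cell4_center (a point): centre of one of five identical upright battery cells: blue cylinder with a steel band and brass button on top, 34 mm diameter, 26 mm tall, about 60 g; z axis up the cell. It starts standing on the green mat (mat top 4 mm above the bench), at least 60 mm from the next cell, centre to centre
- tray (a point): centre of the inner floor of the jig's open black battery tray, 17 mm above the bench; inside 90 mm along its x and 150 mm along its y, walls 5 mm thick standing 11 mm above the inner floor; three brass dots on the floor lie at y = -50, 0 and +50 mm. Its x axis points level from the tray to the ring, its z up. The grey jig plate reaches 58 mm to -x, 166 mm to +x and 83 mm to each side of this point
- ring_seat (a point): centre of the top face of the jig's pale aluminium ring (outer diameter 84 mm, hole 54 mm, 12 mm thick), which stands on four springs with yellow sleeves and moves straight up and down; 60 mm above the bench when up; 108 mm to +x of the tray centre. It moves with the ring. The ball of the sensor centres itself in the hole; seated, the sensor's foot lies 6 mm below this point and its centre 50 mm above it
- ring (a joint): how far the ring is pressed down, m: 0 up, 0.020 at its hard stop. The sensor's weight alone does not move it; the push at the ring is about 5 N to start, 10 N at 0.010 and 15 N at 0.020, and it springs back when let go
- flask_center (a point): half-way up the axis of the float sensor, 56 mm above its flat foot: an orange ball 76 mm in diameter (flattened to a 40 mm foot; ball centre 32 mm above the foot) with a black belt, and a straight white neck 30 mm in diameter from 67 to 112 mm above the foot, the top 12 mm of it black. About 220 g (150 to 310 g); z axis up the neck. It starts standing on the bench between jig and mat; the neck is the place to grip it
There are look-alikes about, which are no part of the job. Leave any red look-alike of the part that bears cell3_center alone. What is shaped like the part that bears cell0_center but red is not meant.

How it is judged (in metres and radians):
On the way, in this order (a step that is already met when the one before it is completed fails the run):
1. exactly three cells stand upright in the tray, let go and at rest, the ring not pressed yet (((x of cell0_center in the frame of tray between -0.033 and 0.033 m and y of cell0_center in the frame of tray between -0.063 and 0.063 m and z of cell0_center in the frame of tray below 0.019 m and angle between cell0_center's own z axis and vertical below 0.2 rad) or ((x of cell0_center in the frame of tray below -0.07 m or x of cell0_center in the frame of tray above 0.18 m or y of cell0_center in the frame of tray below -0.095 m or y of cell0_center in the frame of tray above 0.095 m) and height (world z) of cell0_center between -0.02 and 0.03 m)) and ((x of cell1_center in the frame of tray between -0.033 and 0.033 m and y of cell1_center in the frame of tray between -0.063 and 0.063 m and z of cell1_center in the frame of tray below 0.019 m and angle between cell1_center's own z axis and vertical below 0.2 rad) or ((x of cell1_center in the frame of tray below -0.07 m or x of cell1_center in the frame of tray above 0.18 m or y of cell1_center in the frame of tray below -0.095 m or y of cell1_center in the frame of tray above 0.095 m) and height (world z) of cell1_center between -0.02 and 0.03 m)) and ((x of cell2_center in the frame of tray between -0.033 and 0.033 m and y of cell2_center in the frame of tray between -0.063 and 0.063 m and z of cell2_center in the frame of tray below 0.019 m and angle between cell2_center's own z axis and vertical below 0.2 rad) or ((x of cell2_center in the frame of tray below -0.07 m or x of cell2_center in the frame of tray above 0.18 m or y of cell2_center in the frame of tray below -0.095 m or y of cell2_center in the frame of tray above 0.095 m) and height (world z) of cell2_center between -0.02 and 0.03 m)) and ((x of cell3_center in the frame of tray between -0.033 and 0.033 m and y of cell3_center in the frame of tray between -0.063 and 0.063 m and z of cell3_center in the frame of tray below 0.019 m and angle between cell3_center's own z axis and vertical below 0.2 rad) or ((x of cell3_center in the frame of tray below -0.07 m or x of cell3_center in the frame of tray above 0.18 m or y of cell3_center in the frame of tray below -0.095 m or y of cell3_center in the frame of tray above 0.095 m) and height (world z) of cell3_center between -0.02 and 0.03 m)) and ((x of cell4_center in the frame of tray between -0.033 and 0.033 m and y of cell4_center in the frame of tray between -0.063 and 0.063 m and z of cell4_center in the frame of tray below 0.019 m and angle between cell4_center's own z axis and vertical below 0.2 rad) or ((x of cell4_center in the frame of tray below -0.07 m or x of cell4_center in the frame of tray above 0.18 m or y of cell4_center in the frame of tray below -0.095 m or y of cell4_center in the frame of tray above 0.095 m) and height (world z) of cell4_center between -0.02 and 0.03 m)) and ((horizontal distance between each of cell0_center, cell1_center, cell2_center and tray below 0.075 m and horizontal distance between each of cell3_center, cell4_center and tray above 0.075 m) or (horizontal distance between each of cell0_center, cell1_center, cell3_center and tray below 0.075 m and horizontal distance between each of cell2_center, cell4_center and tray above 0.075 m) or (horizontal distance between each of cell0_center, cell1_center, cell4_center and tray below 0.075 m and horizontal distance between each of cell2_center, cell3_center and tray above 0.075 m) or (horizontal distance between each of cell0_center, cell2_center, cell3_center and tray below 0.075 m and horizontal distance between each of cell1_center, cell4_center and tray above 0.075 m) or (horizontal distance between each of cell0_center, cell2_center, cell4_center and tray below 0.075 m and horizontal distance between each of cell1_center, cell3_center and tray above 0.075 m) or (horizontal distance between each of cell0_center, cell3_center, cell4_center and tray below 0.075 m and horizontal distance between each of cell1_center, cell2_center and tray above 0.075 m) or (horizontal distance between each of cell0_center, cell4_center and tray above 0.075 m and horizontal distance between each of cell1_center, cell2_center, cell3_center and tray below 0.075 m) or (horizontal distance between each of cell0_center, cell3_center and tray above 0.075 m and horizontal distance between each of cell1_center, cell2_center, cell4_center and tray below 0.075 m) or (horizontal distance between each of cell0_center, cell2_center and tray above 0.075 m and horizontal distance between each of cell1_center, cell3_center, cell4_center and tray below 0.075 m) or (horizontal distance between each of cell0_center, cell1_center and tray above 0.075 m and horizontal distance between each of cell2_center, cell3_center, cell4_center and tray below 0.075 m)) and linear speed of each of cell0, cell1, cell2, cell3, cell4 below 0.03 m/s and contact force between the fingers and cell0 below 0.1 N and contact force between the fingers and cell1 below 0.1 N and contact force between the fingers and cell2 below 0.1 N and contact force between the fingers and cell3 below 0.1 N and contact force between the fingers and cell4 below 0.1 N and value of joint ring below 0.005 m and horizontal distance between flask_center and ring_seat above 0.02 m), for 0.2 s.
2. the sensor sits upright in the ring and holds it pressed down at least 15 mm (value of joint ring above 0.015 m and contact force between flask and ring above 7 N and contact force between the fingers and flask above 1 N and horizontal distance between flask_center and ring_seat below 0.008 m and angle between flask_center's own z axis and vertical below 0.15 rad and z of flask_center in the frame of ring_seat between 0.044 and 0.056 m), for 0.3 s.
At the end, for the whole second after the job is handed in: Exactly three cells upright on the tray floor (0.2 rad), released, at rest; the other two off the jig. The sensor, upright (0.15 rad), centred in the ring (8 mm) and pushed by the fingers, keeps the ring down at least 15 of 20 mm with over 7 N on it (all of step 2 and ((x of cell0_center in the frame of tray between -0.033 and 0.033 m and y of cell0_center in the frame of tray between -0.063 and 0.063 m and z of cell0_center in the frame of tray below 0.019 m and angle between cell0_center's own z axis and vertical below 0.2 rad) or ((x of cell0_center in the frame of tray below -0.07 m or x of cell0_center in the frame of tray above 0.18 m or y of cell0_center in the frame of tray below -0.095 m or y of cell0_center in the frame of tray above 0.095 m) and height (world z) of cell0_center between -0.02 and 0.03 m)) and ((x of cell1_center in the frame of tray between -0.033 and 0.033 m and y of cell1_center in the frame of tray between -0.063 and 0.063 m and z of cell1_center in the frame of tray below 0.019 m and angle between cell1_center's own z axis and vertical below 0.2 rad) or ((x of cell1_center in the frame of tray below -0.07 m or x of cell1_center in the frame of tray above 0.18 m or y of cell1_center in the frame of tray below -0.095 m or y of cell1_center in the frame of tray above 0.095 m) and height (world z) of cell1_center between -0.02 and 0.03 m)) and ((x of cell2_center in the frame of tray between -0.033 and 0.033 m and y of cell2_center in the frame of tray between -0.063 and 0.063 m and z of cell2_center in the frame of tray below 0.019 m and angle between cell2_center's own z axis and vertical below 0.2 rad) or ((x of cell2_center in the frame of tray below -0.07 m or x of cell2_center in the frame of tray above 0.18 m or y of cell2_center in the frame of tray below -0.095 m or y of cell2_center in the frame of tray above 0.095 m) and height (world z) of cell2_center between -0.02 and 0.03 m)) and ((x of cell3_center in the frame of tray between -0.033 and 0.033 m and y of cell3_center in the frame of tray between -0.063 and 0.063 m and z of cell3_center in the frame of tray below 0.019 m and angle between cell3_center's own z axis and vertical below 0.2 rad) or ((x of cell3_center in the frame of tray below -0.07 m or x of cell3_center in the frame of tray above 0.18 m or y of cell3_center in the frame of tray below -0.095 m or y of cell3_center in the frame of tray above 0.095 m) and height (world z) of cell3_center between -0.02 and 0.03 m)) and ((x of cell4_center in the frame of tray between -0.033 and 0.033 m and y of cell4_center in the frame of tray between -0.063 and 0.063 m and z of cell4_center in the frame of tray below 0.019 m and angle between cell4_center's own z axis and vertical below 0.2 rad) or ((x of cell4_center in the frame of tray below -0.07 m or x of cell4_center in the frame of tray above 0.18 m or y of cell4_center in the frame of tray below -0.095 m or y of cell4_center in the frame of tray above 0.095 m) and height (world z) of cell4_center between -0.02 and 0.03 m)) and ((horizontal distance between each of cell0_center, cell1_center, cell2_center and tray below 0.075 m and horizontal distance between each of cell3_center, cell4_center and tray above 0.075 m) or (horizontal distance between each of cell0_center, cell1_center, cell3_center and tray below 0.075 m and horizontal distance between each of cell2_center, cell4_center and tray above 0.075 m) or (horizontal distance between each of cell0_center, cell1_center, cell4_center and tray below 0.075 m and horizontal distance between each of cell2_center, cell3_center and tray above 0.075 m) or (horizontal distance between each of cell0_center, cell2_center, cell3_center and tray below 0.075 m and horizontal distance between each of cell1_center, cell4_center and tray above 0.075 m) or (horizontal distance between each of cell0_center, cell2_center, cell4_center and tray below 0.075 m and horizontal distance between each of cell1_center, cell3_center and tray above 0.075 m) or (horizontal distance between each of cell0_center, cell3_center, cell4_center and tray below 0.075 m and horizontal distance between each of cell1_center, cell2_center and tray above 0.075 m) or (horizontal distance between each of cell0_center, cell4_center and tray above 0.075 m and horizontal distance between each of cell1_center, cell2_center, cell3_center and tray below 0.075 m) or (horizontal distance between each of cell0_center, cell3_center and tray above 0.075 m and horizontal distance between each of cell1_center, cell2_center, cell4_center and tray below 0.075 m) or (horizontal distance between each of cell0_center, cell2_center and tray above 0.075 m and horizontal distance between each of cell1_center, cell3_center, cell4_center and tray below 0.075 m) or (horizontal distance between each of cell0_center, cell1_center and tray above 0.075 m and horizontal distance between each of cell2_center, cell3_center, cell4_center and tray below 0.075 m)) and linear speed of each of cell0, cell1, cell2, cell3, cell4 below 0.03 m/s and contact force between the fingers and cell0 below 0.1 N and contact force between the fingers and cell1 below 0.1 N and contact force between the fingers and cell2 below 0.1 N and contact force between the fingers and cell3 below 0.1 N and contact force between the fingers and cell4 below 0.1 N); the arm keeps its last pose, push and grip.
It fails at once if a bystander (gear, screwdriver, spanner, jar, circuit board, mug) is moved by more than 30 mm (distance of any of gear, driver, spanner, grease, board, mug from where it was at the start of the episode above 0.03 m).
It fails at once if the float sensor is tipped over (angle between flask_center's own z axis and vertical above 0.7 rad).
It also fails if it takes over 72 s, if anything falls off the work surface, if the arm or the gripper's body presses on something with over 40 N, if the wrist force passes 120 N, or if a joint passes its speed limit or range.

## Robot

A 6-joint arm with a two-finger parallel gripper is mounted at the origin on the work surface. World frame = base frame: x ahead of the robot, y to its left, z up, the work surface at z = 0. Lengths are in mm, angles in rad, forces in N, time in s.
With the tool pointing down it reaches from about 350 to 925 mm from the base axis. Payload 6.4 kg.
Tool frame: the origin (TCP) lies on the mounting face of the last link; the fingertips stand 199 mm ahead of it and the grasp point (between the pads) lies env.grip_point_offset ahead of it (env.grip_point_offset is the distance from the TCP to the grasp point, in mm); z points along the fingers, y is the line along which they close (so a half turn about z gives the same grasp; the last joint's range is limited). The gripper opens to 94 mm and grips with 3 to 60 N. Pads are 16 mm wide; open, the fingers measure 119 mm over their backs; the gripper's body (75 mm by 177 mm) begins 78 mm behind the grasp point.
Start: joints at [1.043, 0.245, 1.558, -0, 1.339, -0.174], TCP at [225.201, 609.754, 404.655] pointing down, gripper open.
Joint ranges: [-3.13, 3.13], [-1.02, 2.26], [0.13, 2.54], [-0.95, 4.09], [0.21, 2.88], [-2.74, 2.74]. Speed limits (rad/s): [2.57, 2.57, 3.14, 3.14, 3.14, 3.14].

## Interface

Orientations are given as a rotation vector (axis times angle).
In Python, from bench import env gives the robot as it stands.
- The arm moves only by the tool send_rows, never from a script. Its arguments are lists of equal length, an entry for each row: "slide": the shift along the tool's x, y, z in cm, a list of three; "dr": the turn, a rotation vector about the tool's x, y, z in rad, a list of three; "hand": the closure in counts, from 0 (fully open) to 255 (shut). In form: {"slide": [[dx, dy, dz], ...], "dr": [[ax, ay, az], ...], "hand": [hand, ...]}. A call has 1 to 5 rows; each row shifts and turns the commanded pose from where the row before left it, along the tool's axes as they then stand; what a row does not reach is not made up. A row lasts 1/10 s, in which the tool goes at most 50 mm and 8.59 degrees, less where a joint would pass 70% of its speed; a pose out of reach is approached as far as the arm can. A call with a gripper value outside its range is refused whole. The fingers move at their own pace and stop on an object; "newtons" is the grip in N (left out, the last holds). Time passes only in rows, so rows that do not move let the fingers close. It gives the time, the measured TCP pose, the force, the opening and the grip force at its end, in the units of the state.
- env.state(): the state, without advancing time (a new reading comes with each control period).
- env.get_image(name): name is "scene" or "side" or "wrist"; returns a dict with "image" (400x640x3 uint8, red, green, blue), "z_map" (400x640 float32, mm along the optical axis (not along the pixel's ray), 0 where there is no reading), "camera_matrix" (3x3 intrinsics, pixels), "camera_from_world" (4x4, takes a point from world to camera coordinates). Camera axes: x right, y up, looking along -z (the intrinsics and any distortion apply to the point x, -y, -z); pixel columns grow to the right and rows downward; lengths in mm; the calibration is good to about 2 mm. A picture is of the moment at which its call begins.
- env.job_done(): hands the job in; it is judged then, once.
The state is a dict: "time": time; "q": joint angles; "joint_vel": joint speeds; "joint_torque": joint torques, N m; "ee_pos": TCP position; "orientation": TCP orientation; "contact_force": force on the tool from outside, world axes, zero at the start; "ft_torque": the same for the moment, N m; "finger_gap": finger opening in mm; "grip_force": force on a finger pad.
Only numpy, scipy, OpenCV 4.12 (cv2) and the standard library are available. Lean on these libraries where they do the work, as an engineer would, in place of code of your own. Each camera call takes 0.05 s, during which the arm holds its last target. There are 200 camera calls.

## Working session

There is one attempt and no reset: what is moved stays moved. The work goes in short steps, Python scripts to look and compute and a tool call to move; the robot and the scene stay as the last step left them, time stands still between calls to the robot, and variables do not carry over. Pictures are saved under pics/ and viewed, at most 10 in all, crops included, and the job is handed in when it is done.

Besides the shell and the picture viewer there is one more tool, called after "Request:" by a JSON object that holds its "name" and its "arguments". send_rows: Moves the arm, as the interface text tells. Its arguments: {"type":"object","properties":{"slide":{"type":"array"},"dr":{"type":"array"},"hand":{"type":"array"},"newtons":{"type":"number"}},"required":["slide","dr","hand"]}

```bash
ls; mkdir -p pics
python3 - <<'E'
from bench import env
import cv2,numpy as np
print(env.state(), env.grip_point_offset)
for n in ["scene","side"]:
    d=env.get_image(n); np.savez(n+".npz",**d)
    cv2.imwrite(f"pics/{n}0.png",d["image"][:,:,::-1]); print(d["camera_matrix"],d["camera_from_world"])
E
```

```text
pics
{'time': 0.0, 'q': array([ 1.04287504e+00,  2.45815393e-01,  1.55898817e+00,  1.39040948e-06,
        1.33868423e+00, -1.74068718e-01]), 'joint_vel': array([-0.00155692, -0.00089902,  0.00129511,  0.00014381,  0.00291368,
       -0.00103899]), 'joint_torque': array([-5.84635891e-04, -4.15837276e+01, -3.14601660e+01,  6.84431917e-02,
        3.33167484e-02, -1.54693753e-04]), 'ee_pos': array([225.0978537 , 609.5466572 , 403.55804943]), 'orientation': array([-5.52820371e-01, -3.09190629e+00,  2.79407410e-03]), 'contact_force': array([0.51565874, 0.52648124, 0.12972397]), 'ft_torque': array([-0.05942123, -0.03116939, -0.02758419]), 'grip_force': 0.0, 'finger_gap': 93.69632886339097} 180.4
[[404.47595809   0.         314.87661831]
 [  0.         404.47595809 199.45063254]
 [  0.           0.           1.        ]] [[ 2.12843180e-01  9.77071672e-01  5.35987578e-03 -1.45287369e+02]
 [-5.68829517e-01  1.19448723e-01  8.13735205e-01  2.79447975e+02]
 [ 7.94437387e-01 -1.76246844e-01  5.81211053e-01 -1.34029453e+03]
 [ 0.00000000e+00  0.00000000e+00  0.00000000e+00  1.00000000e+00]]
[[443.74531414   0.         322.93897037]
 [  0.         443.74531414 197.99601742]
 [  0.           0.           1.        ]] [[-9.78532356e-01 -2.05157309e-01 -1.96190310e-02  5.65183067e+02]
 [ 8.81337623e-02 -5.02610776e-01  8.60008633e-01 -8.28565541e+01]
 [-1.86297793e-01  8.39817175e-01  5.09902192e-01 -9.83228541e+02]
 [ 0.00000000e+00  0.00000000e+00  0.00000000e+00  1.00000000e+00]]
```

View pics/scene0.png

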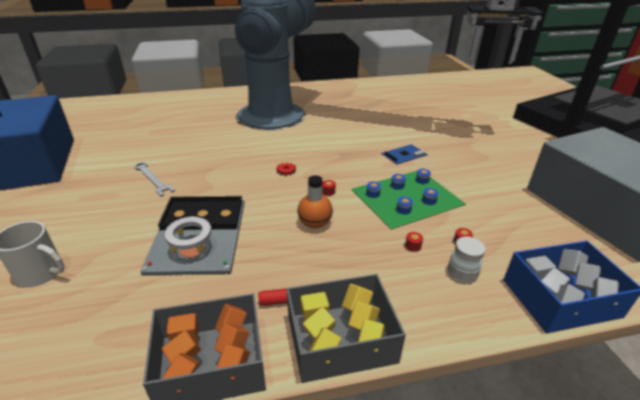

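View pics/side0.png

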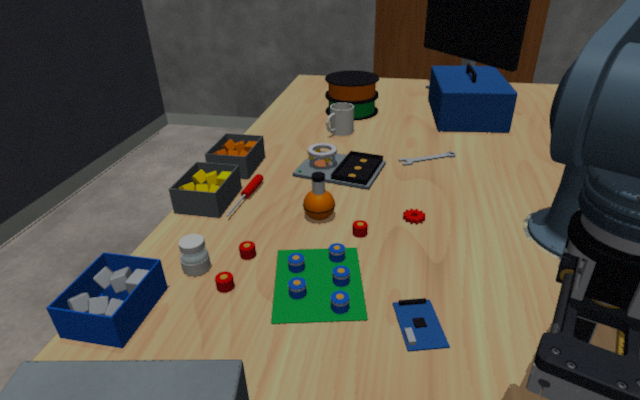

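The scene view shows five blue cells on the mat at (374,188), (398,181), (424,175), (405,205) and (431,196). Three red look-alikes at (329,187), (414,241) and (464,236) must stay. The flask is at (315,205), the ring at (188,237) and the tray dots at about (178–227,213). The side view shows the same cells at (337,252), (297,262), (341,275), (298,287) and (341,301).

```bash
cat > h.py <<'E'
import numpy as np,cv2
from scipy.spatial.transform import Rotation as R
def ray(d,uv,z):
    K=d["camera_matrix"];T=d["camera_from_world"];uv=np.asarray(uv,float)
    r=np.linalg.inv(K)@[uv[0],uv[1],1]; r=np.array([r[0],-r[1],-r[2]])
    w=T[:3,:3].T@r; c=-T[:3,:3].T@T[:3,3]
    return (c+w*(z-c[2])/w[2])
def blobs(m,lo=8,hi=1e9):
    n,l,s,c=cv2.connectedComponentsWithStats(m.astype(np.uint8))
    return [(c[i],s[i,4],s[i,:4]) for i in range(1,n) if lo<=s[i,4]<=hi]
def pts(d):
    "world xyz of every pixel from z_map"
    K=d["camera_matrix"];T=d["camera_from_world"];z=d["z_map"];v,u=np.mgrid[:z.shape[0],:z.shape[1]]
    c=np.stack([(u-K[0,2])/K[0,0]*z,-(v-K[1,2])/K[1,1]*z,-z],-1)
    return (c-T[:3,3])@T[:3,:3]
def hsv(d): return cv2.cvtColor(d["image"],cv2.COLOR_RGB2HSV)
E
python3 - <<'E'
from h import *
for n in ["scene","side"]:
    d=np.load(n+".npz"); h=hsv(d); H,S,V=h[...,0],h[...,1],h[...,2]; P=pts(d); z=d["z_map"]
    print(n)
    def show(name,m,lo,zz,hi=1e9):
        for c,a,b in blobs(m,lo,hi):
            print(name,c.round(),a,b,"ray",ray(d,c,zz)[:2].round(1))
    show("blue",(H>100)&(H<130)&(S>110)&(V>50),20,17,250)
    show("red",((H<4)|(H>176))&(S>170)&(V>60),20,13,400)
    show("orange",(H>5)&(H<14)&(S>180)&(z>0)&(P[...,2]>8)&(P[...,2]<90),200,32)
    show("brass",(H>12)&(H<24)&(S>100)&(V>100)&(abs(P[...,2]-17)<6),5,17,60)
    r=(z>0)&(S<60)&(V>110)&(abs(P[...,2]-60)<6)
    show("ring",r,30,60)
    show("cap",(V<60)&(P[...,2]>95)&(P[...,2]<118)&(z>0),10,106)
E
```

```text
scene
blue [423. 173.] 39 [417 170  13   6] ray [467.5 324.6]
blue [399. 178.] 50 [392 175  13   7] ray [478.3 255.6]
blue [422. 180.] 48 [417 177  12   6] ray [496.2 309.2]
blue [374. 186.] 54 [367 183  14   7] ray [499.7 183.1]
blue [397. 185.] 49 [392 183  12   6] ray [507.  240.2]
blue [430. 193.] 68 [424 188  14   9] ray [551.4 305. ]
blue [373. 194.] 54 [367 191  12   6] ray [527.8 170.9]
blue [404. 202.] 74 [398 197  14   9] ray [572.6 231.1]
blue [429. 200.] 61 [423 197  13   7] ray [580.  287.8]
blue [403. 210.] 60 [398 206  13   8] ray [601.5 216.8]
blue [572. 279.] 57 [568 275   8  11] ray [858.2 433.8]
red [635.  44.] 122 [628  30  12  26] ray [-462.3 1896.4]
red [286. 168.] 139 [278 164  17  10] ray [367.6  -7.8]
red [328. 188.] 102 [322 182  13  13] ray [478.4  76.8]
red [458. 233.] 30 [456 229   7   8] ray [695.2 299.4]
red [413. 243.] 165 [407 233  15  17] ray [702.7 197. ]
red [273. 297.] 352 [259 290  28  15] ray [783.3 -96.2]
orange [315. 210.] 504 [300 197  31  24] ray [580.8  21.9]
orange [231. 336.] 1344 [217 305  31  61] ray [ 862.3 -167.7]
orange [181. 344.] 1
[... 2197 characters left out ...]
523.8 -216.3]
brass [352. 175.] 15 [348 174   8   3] ray [ 531.6 -169.4]
ring [322. 149.] 202 [307 143  29  13] ray [ 628.8 -231.6]
ring [110. 275.] 236 [ 94 267  34  15] ray [894.2 372.1]
ring [136. 276.] 198 [125 269  23  16] ray [844.5 366.9]
ring [ 80. 301.] 139 [ 71 293  18  17] ray [902.7 443.4]
ring [103. 306.] 305 [ 89 296  34  19] ray [856.9 444.7]
cap [67. 36.] 637 [  0  13 145  45] ray [ 2412.1 -1453.2]
cap [392.  31.] 13 [390  29   5   5] ray [  547.7 -1779.3]
cap [436.  91.] 106 [430  72  15  33] ray [ 311.9 -672.1]
cap [318. 177.] 113 [311 172  14  10] ray [583.5  21.6]
cap [567. 199.] 249 [556 187  23  24] ray [55.2 31. ]
cap [241. 386.] 113 [237 369   8  31] ray [557.6 577.2]
```

```bash
cat >> h.py <<'E'
def plan(s,tgt,n,yaw=None,cap=4.9):
    "rows (cm, rad) from state s to TCP target (mm); yaw (rad) of tool y, tool down at the end"
    Rm=R.from_rotvec(s["orientation"]); p=np.array(s["ee_pos"]); tgt=np.array(tgt,float)
    Rt=Rm
    if yaw is not None:
        y=np.array([np.cos(yaw),np.sin(yaw),0]);z=np.array([0,0,-1.]);Rt=R.from_matrix(np.c_[np.cross(y,z),y,z])
    dr=(Rm.inv()*Rt).as_rotvec()/n; st=(tgt-p)/n/10; out=[]
    for i in range(n): out.append(Rm.inv().apply(st).round(2).tolist()); Rm=Rm*R.from_rotvec(dr)
    print("dr",dr.round(3)); print(out)
E
python3 - <<'E'
from bench import env
from h import *
plan(env.state(),[500,240,340],12,-0.1865)
E
```

```text
dr [-0.     0.     0.117]
[[-3.22, -2.09, 0.53], [-3.44, -1.7, 0.53], [-3.61, -1.29, 0.53], [-3.74, -0.86, 0.53], [-3.82, -0.42, 0.53], [-3.84, 0.03, 0.53], [-3.81, 0.48, 0.53], [-3.73, 0.92, 0.53], [-3.59, 1.35, 0.53], [-3.41, 1.76, 0.53], [-3.18, 2.14, 0.53], [-2.91, 2.5, 0.53]]
```

Request:
{"name": "send_rows", "arguments": {"slide": [[-3.22,-2.09,0.53],[-3.44,-1.7,0.53],[-3.61,-1.29,0.53],[-3.74,-0.86,0.53],[-3.82,-0.42,0.53]], "dr": [[0,0,0.117],[0,0,0.117],[0,0,0.117],[0,0,0.117],[0,0,0.117]], "hand": [0,0,50,90,90], "newtons": 20}}

```text
time: 0.6
ee_pos: [340.4, 454.5, 377.5]
orientation: [-1.427, -2.798, 0.001]
contact_force: [-0.0, 0.6, 0.1]
finger_gap: 73.3
grip_force: 0.0
```

Request:
{"name": "send_rows", "arguments": {"slide": [[-3.84,0.03,0.53],[-3.81,0.48,0.53],[-3.73,0.92,0.53],[-3.59,1.35,0.53],[-3.41,1.76,0.53]], "dr": [[0,0,0.117],[0,0,0.117],[0,0,0.117],[0,0,0.117],[0,0,0.117]], "hand": [90,90,90,90,90]}}

```text
time: 1.1
ee_pos: [455.0, 300.5, 351.1]
orientation: [-2.174, -2.268, 0.001]
contact_force: [0.5, 0.8, -0.3]
finger_gap: 61.1
grip_force: 0.0
```

Request:
{"name": "send_rows", "arguments": {"slide": [[-3.18,2.14,0.53],[-2.91,2.5,0.53],[0,0,0],[0,0,0]], "dr": [[0,0,0.117],[0,0,0.117],[0,0,0],[0,0,0]], "hand": [90,90,90,90]}}

```text
time: 1.5
ee_pos: [500.3, 239.9, 340.6]
orientation: [-2.419, -2.003, 0.002]
contact_force: [0.3, 0.3, 1.2]
finger_gap: 60.5
grip_force: 0.0
```

Run:
```python
from bench import env
from h import *
s=env.state(); print(s["time"],s["ee_pos"],s["orientation"],s["finger_gap"],s["contact_force"])
d=env.get_image("wrist"); np.savez("w1.npz",**d); cv2.imwrite("pics/w1.png",d["image"][:,:,::-1])
```

```text
1.5 [500.3405384  239.94633336 340.55749828] [-2.41902169e+00 -2.00314344e+00  1.54276924e-03] 60.53596645591873 [0.34856617 0.32584355 1.19104138]
```

View pics/w1.png

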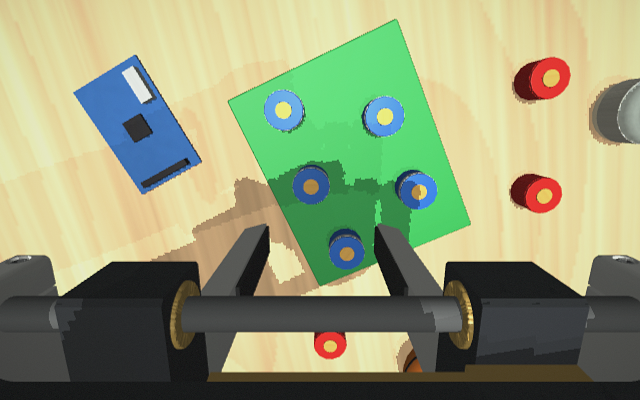

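The wrist view clearly shows the five blue cells with brass buttons on the mat at (284,110), (385,117), (311,187), (418,191) and (346,253). The red look-alikes are off the mat at (540,78), (540,195) and (330,345). I choose the cells by blue colour and mat position.

Run:
```python
from h import *
d=np.load("w1.npz"); h=hsv(d); H,S,V=h[...,0],h[...,1],h[...,2]
for c,a,b in blobs((H>12)&(H<32)&(S>90)&(V>60),60,600):
    print(c.round(),a,b,ray(d,c,30)[:2].round(1))
crop=d["image"][60:300,200:460,::-1]; cv2.imwrite("pics/w1c.png",cv2.resize(crop,None,fx=2.3,fy=2.3))
```

```text
[82. 14.] 155 [74  0 17 38] [337.9 421.3]
[549.  16.] 198 [545   0   9  44] [706.7 350.1]
[566.   7.] 66 [563   0   7  19] [719.9 354.2]
[581.  39.] 118 [578  19   8  40] [732.1 327.6]
[518.  89.] 194 [510  64  26  41] [679.4 298.2]
[551.  78.] 235 [543  69  17  18] [706.9 302.3]
[596. 122.] 315 [585  88  35  58] [744.4 257.9]
[283. 110.] 193 [276 102  15  16] [480.7 318.6]
[384. 116.] 195 [377 109  16  16] [565.6 297. ]
[196. 124.] 106 [189 111  14  27] [404.1 321.1]
[311. 186.] 169 [304 180  14  14] [491.  248.3]
[419. 192.] 170 [412 185  15  15] [586.8 225.2]
[515. 202.] 62 [509 188  16  22] [672.2 199.3]
[544. 196.] 183 [536 189  16  15] [698.5 200.2]
[346. 253.] 149 [340 247  14  14] [512.1 177.8]
[348. 277.] 193 [325 266  45  20] [509.2 153.2]
[330. 346.] 127 [324 340  13  12] [478.1  80.5]
```

View pics/w1c.png

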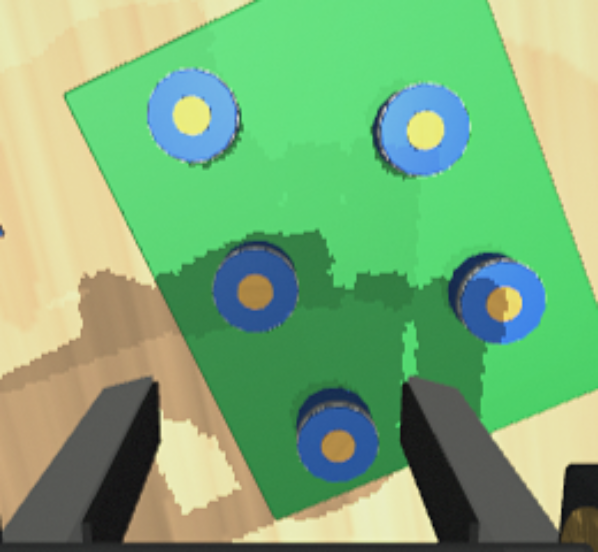

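All five on the mat are blue, so they are the cells. The nearest three are C (512,178), B (491,248) and E (587,225), and I take C first.

Request:
{"name": "send_rows", "arguments": {"slide": [[-3.0,1.15,3.5],[-2.92,1.15,3.5],[0,0,3.5],[0,0,2.95],[0,0,0]], "dr": [[0,0,0],[0,0,0],[0,0,0],[0,0,0],[0,0,0]], "hand": [90,90,90,90,90], "newtons": 20}}

```text
time: 2.05
ee_pos: [511.3, 179.0, 205.1]
orientation: [-2.416, -2.006, 0.002]
contact_force: [-0.3, -0.7, -0.1]
finger_gap: 61.0
grip_force: 0.0
```

Request:
{"name": "send_rows", "arguments": {"slide": [[0,0,0],[0,0,0],[0,0,0],[0,0,0],[0,0,0]], "dr": [[0,0,0],[0,0,0],[0,0,0],[0,0,0],[0,0,0]], "hand": [200,200,200,200,200]}}

```text
time: 2.55
ee_pos: [511.9, 178.2, 207.0]
orientation: [-2.419, -2.004, -0.001]
contact_force: [-0.8, 1.2, 2.1]
finger_gap: 33.4
grip_force: 20.0
```

Request:
{"name": "send_rows", "arguments": {"slide": [[0,0,-4.5],[0,0,-4.5],[-4.36,0.83,0],[-4.36,0.83,0],[-4.36,0.83,0]], "dr": [[0,0,0],[0,0,0],[0,0,0],[0,0,0],[0,0,0]], "hand": [200,200,200,200,200]}}

```text
time: 3.05
ee_pos: [511.7, 43.6, 297.1]
orientation: [2.417, 2.005, 0.001]
contact_force: [0.1, -0.5, -0.7]
finger_gap: 33.7
grip_force: 20.0
```

Request:
{"name": "send_rows", "arguments": {"slide": [[-4.36,0.83,0],[-4.36,0.83,0],[-4.36,0.83,0],[-4.36,0.83,0],[-4.36,0.83,0]], "dr": [[0,0,0],[0,0,0],[0,0,0],[0,0,0],[0,0,0]], "hand": [200,200,200,200,200]}}

```text
time: 3.55
ee_pos: [511.8, -178.9, 296.6]
orientation: [2.419, 2.004, 0.0]
contact_force: [0.7, -0.7, -0.1]
finger_gap: 33.4
grip_force: 20.0
```

Request:
{"name": "send_rows", "arguments": {"slide": [[-4.36,0.83,0],[-4.36,0.83,0],[0,0,0],[0,0,0]], "dr": [[0,0,0],[0,0,0],[0,0,0],[0,0,0]], "hand": [200,200,200,200]}}

```text
time: 3.95
ee_pos: [512.0, -266.4, 296.2]
orientation: [-2.42, -2.002, -0.0]
contact_force: [-0.1, 0.8, -0.6]
finger_gap: 33.5
grip_force: 20.0
```

Run:
```python
from bench import env
from h import *
s=env.state(); print(s["ee_pos"],s["finger_gap"])
d=env.get_image("wrist"); np.savez("w2.npz",**d); cv2.imwrite("pics/w2.png",d["image"][:,:,::-1])
h=hsv(d); H,S,V=h[...,0],h[...,1],h[...,2]
for c,a,b in blobs((H>10)&(H<32)&(S>90)&(V>60),60,900): print(c.round(),a,b,ray(d,c,17)[:2].round(1))
```

```text
[ 512.04150678 -266.42245344  296.22250211] 33.492931697776164
[46.  7.] 76 [41  0 11 19] [345.4 -87.9]
[150.   9.] 107 [145   0  10  22] [ 417.6 -103.2]
[501.   9.] 113 [499   0   7  21] [ 664.5 -150.3]
[178.  33.] 354 [167   3  24  71] [ 433.  -121.5]
[199.  27.] 61 [195  19   8  19] [ 448.8 -120.7]
[325.  68.] 609 [311  54  28  29] [ 533.1 -165.1]
[508. 107.] 78 [503 101  13  11] [ 665.8 -219. ]
[325. 136.] 548 [312 123  26  27] [ 523.9 -214.3]
[501. 167.] 96 [495 162  15  12] [ 657.6 -264.5]
[325. 198.] 475 [312 187  26  23] [ 514.8 -263.2]
[403. 246.] 820 [380 235  42  26] [ 571.8 -316.6]
[321. 253.] 530 [308 241  27  25] [ 503.  -310.3]
[574. 266.] 117 [572 251   6  40] [ 714.4 -362.9]
[242. 315.] 668 [235 281  18  68] [ 421.7 -355.3]
[401. 315.] 663 [391 281  18  68] [ 562.1 -382. ]
```

View pics/w2.png

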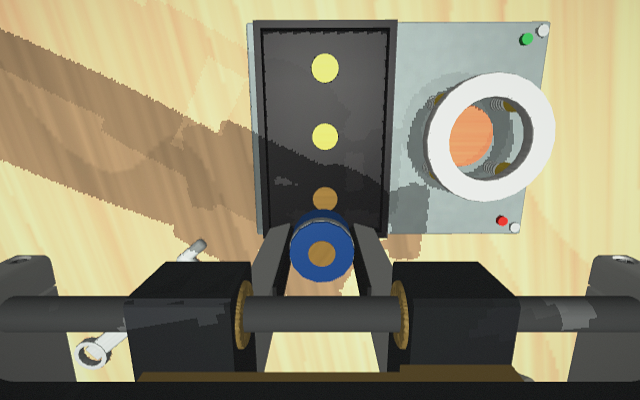

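The wrist view shows the tray dots at (325,68), (325,136) and (325,198), with the cell held upright over the lowest dot. The ring is at (490,137). The tool needs about 2 mm of correction before I lower the cell.

Request:
{"name": "send_rows", "arguments": {"slide": [[0.25,0.15,3.0],[0,0,3.0],[0,0,1.5],[0,0,0],[0,0,0]], "dr": [[0,0,0],[0,0,0],[0,0,0],[0,0,0],[0,0,0]], "hand": [200,200,200,200,200]}}

```text
time: 4.5
ee_pos: [514.6, -263.0, 222.0]
orientation: [2.418, 2.005, 0.0]
contact_force: [0.4, 0.5, -0.0]
finger_gap: 33.6
grip_force: 20.0
```

Request:
{"name": "send_rows", "arguments": {"slide": [[0,0,0],[0,0,0],[0,0,0],[0,0,-4.0],[0,0,-4.0]], "dr": [[0,0,0],[0,0,0],[0,0,0],[0,0,0],[0,0,0]], "hand": [110,110,110,110,110]}}

```text
time: 5.0
ee_pos: [513.8, -263.4, 301.5]
orientation: [-2.417, -2.002, 0.001]
contact_force: [0.1, -0.2, 0.5]
finger_gap: 53.5
grip_force: 0.0
```

Run:
```python
from bench import env
from h import *
s=env.state(); print(s["ee_pos"],s["finger_gap"])
d=env.get_image("wrist"); h=hsv(d); H,S,V=h[...,0],h[...,1],h[...,2]
for c,a,b in blobs((H>10)&(H<32)&(S>90)&(V>60),60,900): 
    if 280<c[0]<360: print(c.round(),a,b,ray(d,c,17)[:2].round(1),ray(d,c,43)[:2].round(1))
print("B");plan(s,[491,248,300],11)
```

```text
[ 513.81985484 -263.42997692  301.5061468 ] 53.51363160106488
[324.  74.] 579 [311  60  27  29] [ 533.1 -165. ] [ 532.4 -168.1]
[324. 140.] 519 [312 128  25  26] [ 523.9 -214.4] [ 524.1 -212.6]
[324. 210.] 247 [315 201  18  18] [ 513.2 -271. ] [ 514.4 -263.6]
B
dr [0. 0. 0.]
[[4.53, -1.07, 0.02], [4.53, -1.07, 0.02], [4.53, -1.07, 0.02], [4.53, -1.07, 0.02], [4.53, -1.07, 0.02], [4.53, -1.07, 0.02], [4.53, -1.07, 0.02], [4.53, -1.07, 0.02], [4.53, -1.07, 0.02], [4.53, -1.07, 0.02], [4.53, -1.07, 0.02]]
```

Request:
{"name": "send_rows", "arguments": {"slide": [[4.53,-1.07,0],[4.53,-1.07,0],[4.53,-1.07,0],[4.53,-1.07,0],[4.53,-1.07,0]], "dr": [[0,0,0],[0,0,0],[0,0,0],[0,0,0],[0,0,0]], "hand": [90,90,90,90,90]}}

```text
time: 5.55
ee_pos: [503.5, -29.6, 302.0]
orientation: [2.419, 2.003, 0.001]
contact_force: [0.8, -0.0, 0.2]
finger_gap: 60.7
grip_force: 0.0
```

Request:
{"name": "send_rows", "arguments": {"slide": [[4.53,-1.07,0],[4.53,-1.07,0],[4.53,-1.07,0],[4.53,-1.07,0],[4.53,-1.07,0]], "dr": [[0,0,0],[0,0,0],[0,0,0],[0,0,0],[0,0,0]], "hand": [90,90,90,90,90]}}

```text
time: 6.05
ee_pos: [493.1, 203.2, 302.1]
orientation: [2.419, 2.004, 0.002]
contact_force: [2.2, -0.0, 0.1]
finger_gap: 61.0
grip_force: 0.0
```

Request:
{"name": "send_rows", "arguments": {"slide": [[4.53,-1.07,0],[0,0,3.2],[0,0,3.2],[0,0,3.1],[0,0,0]], "dr": [[0,0,0],[0,0,0],[0,0,0],[0,0,0],[0,0,0]], "hand": [90,90,90,90,90]}}

```text
time: 6.55
ee_pos: [491.4, 247.9, 205.2]
orientation: [-2.419, -2.004, 0.002]
contact_force: [-0.2, 0.9, 0.4]
finger_gap: 61.0
grip_force: 0.0
```

Request:
{"name": "send_rows", "arguments": {"slide": [[0,0,0],[0,0,0],[0,0,0],[0,0,0],[0,0,0]], "dr": [[0,0,0],[0,0,0],[0,0,0],[0,0,0],[0,0,0]], "hand": [90,200,200,200,200]}}

```text
time: 7.05
ee_pos: [491.4, 247.7, 206.9]
orientation: [2.419, 2.004, 0.001]
contact_force: [0.3, -0.9, 2.1]
finger_gap: 33.5
grip_force: 20.0
```

Run:
```python
from bench import env
from h import *
s=env.state(); print(s["ee_pos"],s["finger_gap"],s["grip_force"])
p=s["ee_pos"]; plan(s,[524,-214,p[2]],10)
```

```text
[491.3508352  247.74957318 206.94403628] 33.48851278284889 20.00651389360428
dr [0. 0. 0.]
[[-4.48, 1.18, -0.0], [-4.48, 1.18, -0.0], [-4.48, 1.18, -0.0], [-4.48, 1.18, -0.0], [-4.48, 1.18, -0.0], [-4.48, 1.18, -0.0], [-4.48, 1.18, -0.0], [-4.48, 1.18, -0.0], [-4.48, 1.18, -0.0], [-4.48, 1.18, -0.0]]
```

Request:
{"name": "send_rows", "arguments": {"slide": [[0,0,-4.5],[0,0,-4.5],[-4.48,1.18,0],[-4.48,1.18,0],[-4.48,1.18,0]], "dr": [[0,0,0],[0,0,0],[0,0,0],[0,0,0],[0,0,0]], "hand": [200,200,200,200,200]}}

```text
time: 7.55
ee_pos: [500.8, 108.0, 297.2]
orientation: [2.417, 2.006, 0.001]
contact_force: [1.0, 0.0, -0.8]
finger_gap: 33.8
grip_force: 20.0
```

Request:
{"name": "send_rows", "arguments": {"slide": [[-4.48,1.18,0],[-4.48,1.18,0],[-4.48,1.18,0],[-4.48,1.18,0],[-4.48,1.18,0]], "dr": [[0,0,0],[0,0,0],[0,0,0],[0,0,0],[0,0,0]], "hand": [200,200,200,200,200]}}

```text
time: 8.05
ee_pos: [517.1, -123.8, 296.7]
orientation: [2.419, 2.004, 0.0]
contact_force: [0.8, 0.2, -0.5]
finger_gap: 33.6
grip_force: 20.0
```

Request:
{"name": "send_rows", "arguments": {"slide": [[-4.48,1.18,0],[-4.48,1.18,0],[0,0,3.0],[0,0,3.0],[0,0,1.5]], "dr": [[0,0,0],[0,0,0],[0,0,0],[0,0,0],[0,0,0]], "hand": [200,200,200,200,200]}}

```text
time: 8.55
ee_pos: [522.8, -214.2, 219.0]
orientation: [-2.417, -2.001, 0.002]
contact_force: [-9.2, 2.0, 27.1]
finger_gap: 33.5
grip_force: 20.1
```

Request:
{"name": "send_rows", "arguments": {"slide": [[0,0,0],[0,0,0],[0,0,0],[0,0,0],[0,0,0]], "dr": [[0,0,0],[0,0,0],[0,0,0],[0,0,0],[0,0,0]], "hand": [200,200,110,110,110]}}

```text
time: 9.05
ee_pos: [524.3, -214.3, 222.5]
orientation: [2.418, 2.004, 0.001]
contact_force: [0.4, 0.0, 0.2]
finger_gap: 52.4
grip_force: 0.0
```

Request:
{"name": "send_rows", "arguments": {"slide": [[0,0,-4.0],[0,0,-4.0]], "dr": [[0,0,0],[0,0,0]], "hand": [110,110]}}

```text
time: 9.25
ee_pos: [523.5, -213.9, 301.6]
orientation: [-2.417, -2.003, 0.001]
contact_force: [-0.2, -0.6, 1.5]
finger_gap: 53.3
grip_force: 0.0
```

Run:
```python
from bench import env
from h import *
s=env.state(); print(s["ee_pos"],s["finger_gap"])
d=env.get_image("wrist"); h=hsv(d); H,S,V=h[...,0],h[...,1],h[...,2]
for c,a,b in blobs((H>10)&(H<32)&(S>90)&(V>60),60,900): 
    if 270<c[0]<370: print(c.round(),a,b,ray(d,c,17)[:2].round(1),ray(d,c,43)[:2].round(1))
print("E");plan(s,[586.7,225,s["ee_pos"][2]],10)
```

```text
[ 523.48204675 -213.92217586  301.578762  ] 53.32667465862636
[323. 141.] 523 [311 128  26  26] [ 533.1 -165.2] [ 533.4 -163.4]
[324. 210.] 248 [316 201  18  18] [ 523.4 -221.6] [ 524.6 -214.3]
[323. 271.] 217 [315 263  17  16] [ 512.1 -276.5] [ 514.4 -263.8]
E
dr [0. 0. 0.]
[[4.43, -0.19, 0.01], [4.43, -0.19, 0.01], [4.43, -0.19, 0.01], [4.43, -0.19, 0.01], [4.43, -0.19, 0.01], [4.43, -0.19, 0.01], [4.43, -0.19, 0.01], [4.43, -0.19, 0.01], [4.43, -0.19, 0.01], [4.43, -0.19, 0.01]]
```

Request:
{"name": "send_rows", "arguments": {"slide": [[0,0,-4.0],[4.43,-0.19,0],[4.43,-0.19,0],[4.43,-0.19,0],[4.43,-0.19,0]], "dr": [[0,0,0],[0,0,0],[0,0,0],[0,0,0],[0,0,0]], "hand": [90,90,90,90,90]}}

```text
time: 9.8
ee_pos: [549.4, -37.2, 342.1]
orientation: [2.419, 2.003, 0.001]
contact_force: [-0.4, -0.6, 1.0]
finger_gap: 60.7
grip_force: 0.0
```

Request:
{"name": "send_rows", "arguments": {"slide": [[4.43,-0.19,0],[4.43,-0.19,0],[4.43,-0.19,0],[4.43,-0.19,0],[4.43,-0.19,0]], "dr": [[0,0,0],[0,0,0],[0,0,0],[0,0,0],[0,0,0]], "hand": [90,90,90,90,90]}}

```text
time: 10.3
ee_pos: [581.2, 182.6, 342.0]
orientation: [2.418, 2.004, 0.001]
contact_force: [1.0, -0.9, 0.4]
finger_gap: 60.8
grip_force: 0.0
```

Request:
{"name": "send_rows", "arguments": {"slide": [[4.43,-0.19,0],[0,0,4.0],[0,0,4.0],[0,0,3.5],[0,0,2.0]], "dr": [[0,0,0],[0,0,0],[0,0,0],[0,0,0],[0,0,0]], "hand": [90,90,90,90,90]}}

```text
time: 10.8
ee_pos: [586.4, 224.5, 203.3]
orientation: [-2.417, -2.004, 0.006]
contact_force: [-4.4, 0.5, 24.6]
finger_gap: 61.1
grip_force: 15.7
```

Request:
{"name": "send_rows", "arguments": {"slide": [[0,0,0],[0,0,0],[0,0,0],[0,0,0],[0,0,0]], "dr": [[0,0,0],[0,0,0],[0,0,0],[0,0,0],[0,0,0]], "hand": [90,200,200,200,200]}}

```text
time: 11.3
ee_pos: [587.7, 224.5, 207.0]
orientation: [2.419, 2.004, 0.001]
contact_force: [0.3, -0.3, 0.8]
finger_gap: 33.5
grip_force: 20.0
```

Run:
```python
from bench import env
from h import *
s=env.state(); print(s["ee_pos"],s["finger_gap"],s["grip_force"])
p=s["ee_pos"]; plan(s,[533.2,-164.5,p[2]],9)
```

```text
[587.70665448 224.47046533 206.98987871] 33.52283776272047 20.006391406059265
dr [0. 0. 0.]
[[-4.36, 0.21, -0.0], [-4.36, 0.21, -0.0], [-4.36, 0.21, -0.0], [-4.36, 0.21, -0.0], [-4.36, 0.21, -0.0], [-4.36, 0.21, -0.0], [-4.36, 0.21, -0.0], [-4.36, 0.21, -0.0], [-4.36, 0.21, -0.0]]
```

Request:
{"name": "send_rows", "arguments": {"slide": [[0,0,-4.5],[0,0,-4.5],[0,0,-4.5],[-4.36,0.21,0],[-4.36,0.21,0]], "dr": [[0,0,0],[0,0,0],[0,0,0],[0,0,0],[0,0,0]], "hand": [200,200,200,200,200]}}

```text
time: 11.8
ee_pos: [575.6, 137.8, 344.1]
orientation: [2.414, 2.006, 0.006]
contact_force: [0.8, -0.3, -1.1]
finger_gap: 33.7
grip_force: 20.0
```

Request:
{"name": "send_rows", "arguments": {"slide": [[-4.36,0.21,0],[-4.36,0.21,0],[-4.36,0.21,0],[-4.36,0.21,0],[-4.36,0.21,0]], "dr": [[0,0,0],[0,0,0],[0,0,0],[0,0,0],[0,0,0]], "hand": [200,200,200,200,200]}}

```text
time: 12.3
ee_pos: [544.7, -79.7, 341.8]
orientation: [2.419, 2.004, 0.0]
contact_force: [0.7, 0.4, -0.7]
finger_gap: 33.6
grip_force: 20.0
```

Request:
{"name": "send_rows", "arguments": {"slide": [[-4.36,0.21,0],[-4.36,0.21,0],[0,0,3.5],[0,0,3.5],[0,0,3.0]], "dr": [[0,0,0],[0,0,0],[0,0,0],[0,0,0],[0,0,0]], "hand": [200,200,200,200,200]}}

```text
time: 12.8
ee_pos: [532.7, -165.0, 240.2]
orientation: [-2.42, -2.003, 0.0]
contact_force: [0.5, 0.4, -1.5]
finger_gap: 33.3
grip_force: 20.0
```

Request:
{"name": "send_rows", "arguments": {"slide": [[0,0,1.0],[0,0,0.7],[0,0,0.3],[0,0,0],[0,0,0]], "dr": [[0,0,0],[0,0,0],[0,0,0],[0,0,0],[0,0,0]], "hand": [200,200,200,200,200]}}

```text
time: 13.3
ee_pos: [533.9, -164.8, 222.9]
orientation: [2.417, 2.003, 0.001]
contact_force: [0.8, -0.0, -0.5]
finger_gap: 33.7
grip_force: 20.0
```

Request:
{"name": "send_rows", "arguments": {"slide": [[0,0,0],[0,0,0],[0,0,0],[0,0,-4.0],[0,0,-4.0]], "dr": [[0,0,0],[0,0,0],[0,0,0],[0,0,0],[0,0,0]], "hand": [110,110,110,110,110]}}

```text
time: 13.8
ee_pos: [532.7, -164.3, 301.3]
orientation: [-2.417, -2.002, 0.002]
contact_force: [0.4, -0.2, -0.4]
finger_gap: 53.5
grip_force: 0.0
```

Run:
```python
from bench import env
from h import *
s=env.state(); print(s["ee_pos"],s["finger_gap"])
d=env.get_image("wrist"); h=hsv(d); H,S,V=h[...,0],h[...,1],h[...,2]
for c,a,b in blobs((H>10)&(H<32)&(S>90)&(V>60),60,900): 
    if 270<c[0]<370: print(c.round(),a,b,ray(d,c,43)[:2].round(1))
print("flask look");plan(s,[584,-60,s["ee_pos"][2]],3)
d=env.get_image("scene"); h=hsv(d); H,S,V=h[...,0],h[...,1],h[...,2]; cv2.imwrite("pics/s1.png",cv2.resize(d["image"][150:290,130:470,::-1],None,fx=2.3,fy=2.3))
for c,a,b in blobs((V<60)&(S<120),60,300):
    if 290<c[0]<340: print("cap",c,a,ray(d,c,106)[:2])
```

```text
[ 532.72678123 -164.33323252  301.28326588] 53.478611432196836
[344.   2.] 243 [321   0  49   9] [572.1 -28.4]
[325. 210.] 248 [317 201  18  18] [ 534.2 -164.7]
[325. 271.] 215 [317 264  17  16] [ 524.7 -214.5]
flask look
dr [0. 0. 0.]
[[3.74, 1.03, 0.0], [3.74, 1.03, 0.0], [3.74, 1.03, 0.0]]
cap [314.75862069 181.88793103] 116 [584.78753017  20.48225527]
```

View pics/s1.png

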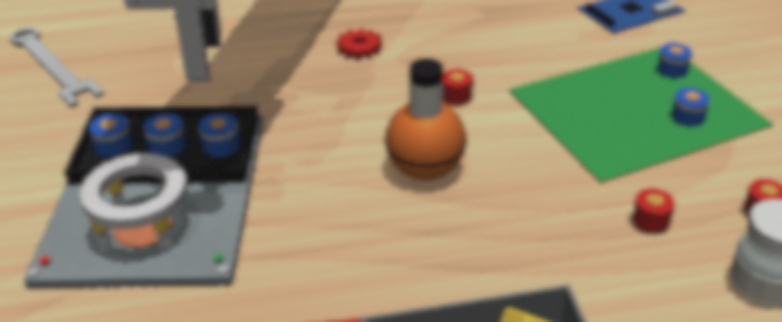

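The scene crop shows three cells upright in the tray at (108,132), (163,132) and (218,132). The other two are on the mat at (675,60) and (690,105), and the sensor is upright at (427,120). Next is the sensor, with one close look first.

Request:
{"name": "send_rows", "arguments": {"slide": [[0,0,-4.5],[3.74,1.03,0],[3.74,1.03,0],[3.74,1.03,0],[0,0,0]], "dr": [[0,0,0],[0,0,0],[0,0,0],[0,0,0],[0,0,0]], "hand": [50,50,50,50,50]}}

```text
time: 14.4
ee_pos: [585.3, -56.9, 346.0]
orientation: [-2.414, -2.009, -0.001]
contact_force: [-0.3, 0.0, -0.3]
finger_gap: 75.5
grip_force: 0.0
```

Request:
{"name": "send_rows", "arguments": {"slide": [[0,0,0]], "dr": [[0,0,0]], "hand": [50]}}

```text
time: 14.5
ee_pos: [584.4, -59.6, 345.8]
orientation: [-2.417, -2.006, 0.001]
contact_force: [-0.4, -0.4, -0.5]
finger_gap: 75.5
grip_force: 0.0
```

Run:
```python
from bench import env
from h import *
s=env.state(); print(s["ee_pos"],s["finger_gap"])
d=env.get_image("wrist"); np.savez("w3.npz",**d); cv2.imwrite("pics/w3.png",d["image"][:,:,::-1])
h=hsv(d); H,S,V=h[...,0],h[...,1],h[...,2];P=pts(d)
for c,a,b in blobs((P[...,2]>108)&(P[...,2]<118)&(d["z_map"]>0),50): print("top",c.round(),a,b,ray(d,c,112)[:2].round(1))
for c,a,b in blobs((H>4)&(H<16)&(S>180)&(V>60),600): print("ball",c.round(),a,b,ray(d,c,40)[:2].round(1))
plan(s,[584,21,s["ee_pos"][2]],2)
```

```text
[584.41240041 -59.60714718 345.83762467] 75.47883497821772
top [298.  97.] 1923 [274  73  49  50] [583.9  21.6]
ball [307. 103.] 4220 [261  56  87  91] [586.1  20.8]
dr [0. 0. 0.]
[[3.96, -0.76, -0.0], [3.96, -0.76, -0.0]]
```

View pics/w3.png

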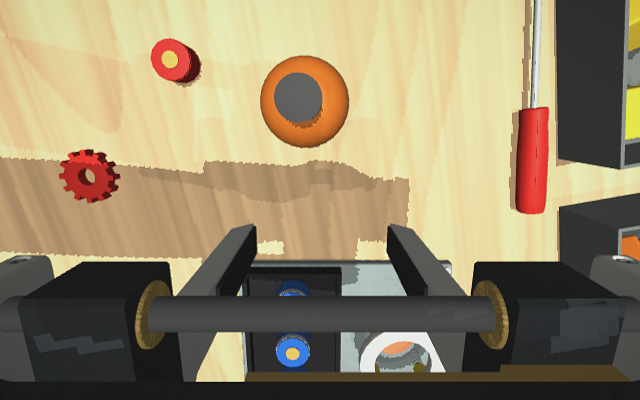

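The wrist view shows the sensor's cap at (298,97), upright and clear, so its axis is at about (584, 21.3).

Request:
{"name": "send_rows", "arguments": {"slide": [[3.98,-0.76,0],[3.98,-0.76,0],[0,0,3.0],[0,0,2.5],[0,0,1.5]], "dr": [[0,0,0],[0,0,0],[0,0,0],[0,0,0],[0,0,0]], "hand": [50,50,50,50,50]}}

```text
time: 15.05
ee_pos: [583.4, 20.0, 274.3]
orientation: [-2.419, -2.001, 0.004]
contact_force: [-0.1, -0.4, -0.4]
finger_gap: 75.6
grip_force: 0.0
```

Request:
{"name": "send_rows", "arguments": {"slide": [[0,0,0.4],[0,0,0],[0,0,0],[0,0,0],[0,0,0]], "dr": [[0,0,0],[0,0,0],[0,0,0],[0,0,0],[0,0,0]], "hand": [50,50,220,220,220], "newtons": 50}}

```text
time: 15.55
ee_pos: [584.7, 20.8, 273.6]
orientation: [2.418, 2.003, 0.002]
contact_force: [-0.2, -0.6, -0.3]
finger_gap: 54.9
grip_force: 0.0
```

Request:
{"name": "send_rows", "arguments": {"slide": [[0,0,0],[0,0,0],[0,0,0]], "dr": [[0,0,0],[0,0,0],[0,0,0]], "hand": [220,220,220]}}

```text
time: 15.85
ee_pos: [584.4, 21.0, 272.7]
orientation: [2.419, 2.004, 0.0]
contact_force: [0.1, -0.1, -0.8]
finger_gap: 30.9
grip_force: 0.0
```

Run:
```python
from bench import env
from h import *
s=env.state(); print(s["ee_pos"],s["finger_gap"],s["grip_force"])
d=np.load("w3.npz"); P=pts(d); 
w2=np.load("w2.npz"); S=hsv(w2)[...,1]; V=hsv(w2)[...,2]; P=pts(w2)
m=(abs(P[...,2]-60)<5)&(w2["z_map"]>0)
for c,a,b in blobs(m,500): 
    k=cv2.findContours(m.astype(np.uint8),0,1)[0]; e=cv2.fitEllipse(max(k,key=len)); print(c,a,b,e[0],ray(w2,e[0],60)[:2].round(1))
t=np.array([524.1,-214.3])+108*np.array([0.983,-0.185]); print("ring from tray",t)
plan(s,[*t,s["ee_pos"][2]],6)
```

```text
[584.36980653  20.98143002 272.66819765] 30.870127424728196 0.0
[490.58526083 135.79835138] 8128 [424  72 132 130] (489.65966796875, 136.7765350341797) [ 629.4 -232.3]
ring from tray [ 630.264 -234.28 ]
dr [0. 0. 0.]
[[-4.04, 1.54, 0.0], [-4.04, 1.54, 0.0], [-4.04, 1.54, 0.0], [-4.04, 1.54, 0.0], [-4.04, 1.54, 0.0], [-4.04, 1.54, 0.0]]
```

Request:
{"name": "send_rows", "arguments": {"slide": [[0,0,0],[0,0,0],[0,0,0],[0,0,-4.0],[0,0,-4.5]], "dr": [[0,0,0],[0,0,0],[0,0,0],[0,0,0],[0,0,0]], "hand": [220,220,220,220,220]}}

```text
time: 16.35
ee_pos: [583.4, 21.1, 355.7]
orientation: [-2.416, -2.001, 0.007]
contact_force: [2.6, -0.3, -0.4]
finger_gap: 29.5
grip_force: 50.0
```

Request:
{"name": "send_rows", "arguments": {"slide": [[-3.46,1.32,0],[-3.46,1.32,0],[-3.46,1.32,0],[-3.46,1.32,0],[-3.46,1.32,0]], "dr": [[0,0,0],[0,0,0],[0,0,0],[0,0,0],[0,0,0]], "hand": [220,220,220,220,220]}}

```text
time: 16.85
ee_pos: [616.9, -162.7, 356.9]
orientation: [-2.418, -2.004, 0.001]
contact_force: [-0.5, -0.6, -0.8]
finger_gap: 29.2
grip_force: 50.0
```

Request:
{"name": "send_rows", "arguments": {"slide": [[-3.46,1.32,0],[-3.46,1.32,0],[0,0,0],[0,0,0]], "dr": [[0,0,0],[0,0,0],[0,0,0],[0,0,0]], "hand": [220,220,220,220]}}

```text
time: 17.25
ee_pos: [629.9, -234.7, 356.6]
orientation: [-2.419, -2.002, 0.0]
contact_force: [-0.1, -0.7, -1.6]
finger_gap: 29.5
grip_force: 50.0
```

Run:
```python
from bench import env
from h import *
s=env.state(); print(s["ee_pos"],s["finger_gap"],s["grip_force"],s["contact_force"])
a=env.get_image("scene")["image"][160:300,110:290,::-1]; b=env.get_image("side")["image"][80:220,230:410,::-1]
cv2.imwrite("pics/s2.png",cv2.resize(np.hstack([a,b]),None,fx=2.2,fy=2.2))
```

```text
[ 629.85884772 -234.68705188  356.64182761] 29.476930447501832 49.99932110309601 [-0.07714159 -0.67846352 -1.60865647]
```

View pics/s2.png

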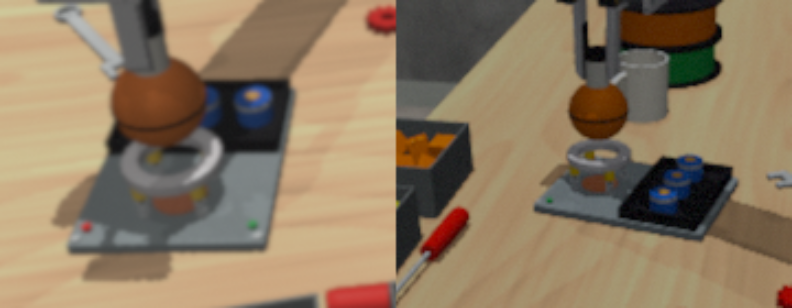

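The sensor hangs upright just above the ring in both views, at (158,100) over (172,155) and at (597,108) over (598,155). I lower it onto the ring slowly while reading the force.

Request:
{"name": "send_rows", "arguments": {"slide": [[0,0,1.0],[0,0,0.9],[0,0,0.6],[0,0,0.3],[0,0,0]], "dr": [[0,0,0],[0,0,0],[0,0,0],[0,0,0],[0,0,0]], "hand": [220,220,220,220,220], "newtons": 60}}

```text
time: 17.85
ee_pos: [630.0, -234.0, 328.7]
orientation: [-2.418, -2.004, 0.001]
contact_force: [-0.6, -0.0, -1.6]
finger_gap: 29.4
grip_force: 60.0
```

Request:
{"name": "send_rows", "arguments": {"slide": [[0,0,0.2],[0,0,0.2],[0,0,0.2],[0,0,0.2],[0,0,0]], "dr": [[0,0,0],[0,0,0],[0,0,0],[0,0,0],[0,0,0]], "hand": [220,220,220,220,220]}}

```text
time: 18.35
ee_pos: [630.3, -234.4, 322.4]
orientation: [2.418, 2.003, 0.001]
contact_force: [-1.4, -0.5, 6.0]
finger_gap: 29.3
grip_force: 60.0
```

Request:
{"name": "send_rows", "arguments": {"slide": [[0,0,0.3],[0,0,0.3],[0,0,0.3],[0,0,0.3],[0,0,0]], "dr": [[0,0,0],[0,0,0],[0,0,0],[0,0,0],[0,0,0]], "hand": [220,220,220,220,220]}}

```text
time: 18.85
ee_pos: [630.4, -234.5, 311.3]
orientation: [2.418, 2.003, 0.0]
contact_force: [-2.8, 0.5, 9.9]
finger_gap: 29.4
grip_force: 60.0
```

Request:
{"name": "send_rows", "arguments": {"slide": [[0,0,0.2],[0,0,0.15],[0,0,0.1],[0,0,0],[0,0,0]], "dr": [[0,0,0],[0,0,0],[0,0,0],[0,0,0],[0,0,0]], "hand": [220,220,220,220,220]}}

```text
time: 19.35
ee_pos: [630.5, -234.5, 307.7]
orientation: [2.418, 2.004, 0.0]
contact_force: [-3.8, 0.8, 11.4]
finger_gap: 29.2
grip_force: 60.0
```

Request:
{"name": "send_rows", "arguments": {"slide": [[0,0,0.1],[0,0,0.1],[0,0,0.1],[0,0,0],[0,0,0]], "dr": [[0,0,0],[0,0,0],[0,0,0],[0,0,0],[0,0,0]], "hand": [220,220,220,220,220]}}

```text
time: 19.85
ee_pos: [630.7, -234.6, 306.0]
orientation: [2.417, 2.003, 0.0]
contact_force: [-6.2, 2.2, 16.4]
finger_gap: 29.4
grip_force: 60.0
```

Request:
{"name": "send_rows", "arguments": {"slide": [[0,0,0.05],[0,0,0],[0,0,0],[0,0,0]], "dr": [[0,0,0],[0,0,0],[0,0,0],[0,0,0]], "hand": [220,220,220,220]}}

```text
time: 20.25
ee_pos: [630.7, -234.6, 305.9]
orientation: [2.417, 2.004, -0.0]
contact_force: [-6.6, 2.0, 19.5]
finger_gap: 29.2
grip_force: 60.0
```

Run:
```python
from bench import env
from h import *
s=env.state(); print(s["ee_pos"],s["grip_force"],s["contact_force"])
a=env.get_image("scene")["image"][160:300,110:290,::-1]; b=env.get_image("side")["image"][80:220,230:410,::-1]
cv2.imwrite("pics/s3.png",cv2.resize(np.hstack([a,b]),None,fx=2.2,fy=2.2))
```

```text
[ 630.66977206 -234.63753716  305.93791878] 60.02813100814819 [-6.63187226  1.9824428  19.45079485]
```

View pics/s3.png

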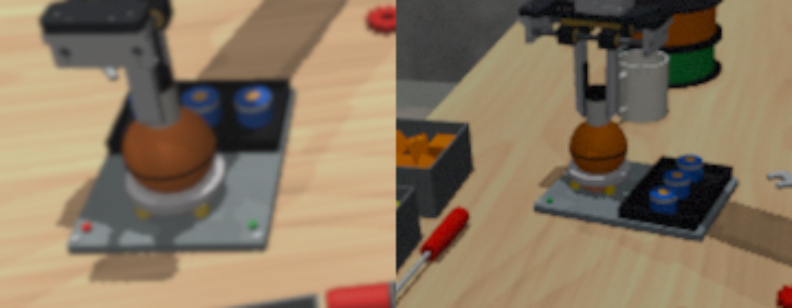

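Both views show the sensor upright and centred in the pressed-down ring, at (170,150) and (598,145), with all three cells standing in the tray. The force rose sharply to about 20 N, so the ring is at its stop.

```bash
python3 -c "
from bench import env
print(env.job_done())"
```

```text
the job is handed in; nothing more can be done
None
```

I handed the job in with three cells upright in the tray, the other two left on the mat, and the sensor held upright in the ring, pressed to its stop (about 20 N at 20 s); the judge returned no verdict.

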